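# Match the leaf tweezers to the size gauge

## Robot

A 6-joint arm with a two-finger parallel gripper is mounted at the origin on the work surface. World frame = base frame: x ahead of the robot, y to its left, z up, the work surface at z = 0. Lengths are in m, angles in rad, forces in N, time in s.
With the tool pointing down it reaches from about 0.275 to 0.75 m from the base axis. Payload 10.2 kg.
Tool frame: the origin (TCP) lies at the very end of the fingers, on their centre line; the grasp point (between the pads) lies arm.grip_point_offset behind it (arm.grip_point_offset is the distance from the TCP to the grasp point, in m); y points along the fingers, z is the direction in which the jaws open and shut, and the axes are right-handed (so a half turn about y gives the same grasp; the last joint's range is limited). The gripper opens to 85 mm and grips with 20 to 120 N. Pads are 22 mm wide; open, the fingers measure 114 mm over their backs; the gripper's body (76 mm by 85 mm) begins 54 mm behind the grasp point. The pads swing forward as they close: fully open they stand 13 mm farther back than shut.
Start: joints at [1.093, 0.313, 1.498, -0, 1.331, -0.223], TCP at [0.132, 0.508, 0.231] pointing down, gripper open.
Joint ranges: [-2.94, 2.94], [-0.97, 2.17], [0.19, 2.56], [-1.23, 4.37], [0.02, 3.11], [-2.88, 2.88]. Speed limits (rad/s): [2.39, 2.39, 3.01, 3.14, 3.14, 3.14].

## Interface

Orientations are given as a unit quaternion [w, x, y, z].
In Python, from bench import arm gives the robot as it stands. Calls block until the motion is done:
- arm.move_to(position, orientation): joint-space move of the TCP to a pose.
- arm.move_linear(position, v=0.15, orientation=None, contact_N=None): straight line of the TCP; orientation=None keeps the orientation; v is the mean speed in m/s. With contact_N (N) it stops when the force on the tool has changed by that much, and returns True; else False.
- arm.move_joints(angles): joint-space move.
- arm.grip(opening, grip_force=None): opening from 0.0 (shut) to 1.0 (fully open); grip_force is the grip in N (None keeps the last); returns when the fingers have stopped.
- arm.pause(seconds).
- arm.ik(position, orientation): joint angles nearest the present ones, or None.
- arm.get_image(name): name is "side" or "top" or "wrist"; returns a dict with "frame" (400x640x3 uint8, blue, green, red), "intrinsics" (3x3 intrinsics, pixels), "origin" and "attitude" of the camera in the world. Camera axes: x right, y down, z forward; pixel columns grow to the right and rows downward; lengths in m; the calibration is good to about 2 mm. A picture is of the moment at which its call begins. There is no depth.
A pose or a line that the arm cannot do raises arm.IKError and nothing moves.
- arm.finish_job(): hands the job in, once; it reports no verdict.
Trained networks look in a picture, given as the dict that the camera call returned (one of the last four; its "shot" number tells which), for a name from the list of things; names that differ only in an ending like _2 or _b are one class to them, and where a whole thing is asked for, a point or a joint stands for the part that bears it (a point fixed in the world has none). Each returns a list of dicts, best first, with "conf" (0 to 1); they miss things now and then, are a little off and sometimes report something else, mostly with a low value. They report only what shows in the picture. A call takes as long as a camera call. They do not tell look-alikes from the thing itself.
- arm.search_frame(query, picture): "position" ([x, y, z] in m, in world coordinates, good to about 4 mm: the middle of the surface that is visible of it).
- arm.outline_of(query, picture): "region" (400x640 bool, what is visible of it).
- arm.mark_of(query, picture): "position" ([x, y, z] in m, in world coordinates, good to about 4 mm: a listed point, or the origin of a listed thing).
Readings, each from a call of its own:
- arm.current_time(): time.
- arm.current_joint_pos(): joint angles.
- arm.current_joint_velocities(): joint speeds.
- arm.current_joint_efforts(): joint torques, N m.
- arm.current_position(): TCP position.
- arm.current_eef_rot(): TCP orientation.
- arm.current_force(): force on the tool from outside, world axes, zero at the start.
- arm.current_moment(): the same for the moment, N m.
- arm.current_width(): opening from 0.0 (shut) to 1.0 (fully open).
Only numpy, scipy, OpenCV 4.12 (cv2) and the standard library are available. Lean on these libraries where they do the work, as an engineer would, in place of code of your own. Each camera call takes 0.05 s, during which the arm holds its last target. There are 200 camera calls.

## Task

Check the leaf-sizing tweezers: plug the yellow gauge block fully home into the socket of the wooden stand, then take the sprung tweezers off their rest and squeeze them until their tips are as far apart as the two black lines on the gauge (16 mm). Finish while still holding them level at that gap, tips just above the middle of the gauge without touching it, pointing along its lines, one tip over each line. Never squeeze the tips shut, and leave the red gauge and the bowls, mug and tin where they are.

Things in the scene. Friction and masses are not known exactly. Their poses are not given: they have to be found in the camera images.
- stand: fixed wooden block, 90 (x) by 80 (y) by 30 mm high, with a rectangular socket hole in the middle of its top; origin centre of its underside
- stand_hole0 (a point): centre of the socket's mouth on the stand's top face; the hole is 29 mm along the stand's x, 21 mm along its y and 21 mm deep, with vertical walls and a 2.5 mm chamfer
- gauge: yellow gauge block, loose, 100 g, standing on its steel plug foot, 26 (x) by 18 (y) by 18 mm high; yellow head 46 (x) by 38 (y) by 26 mm high, from 18 to 44 mm above the origin (centre of the foot's underside). Two black lines along x on top, at y = +8 and -8 mm. Fits the socket either way round; home, the head rests on the stand's top, origin 18 mm below the mouth
- gauge_top (a point): centre of the yellow gauge's top face, 44 mm above its origin, midway between the lines
- coarse_gauge: red gauge block of the same shape with lines 30 mm apart: not the one wanted, leave it alone; it may stand in either of two places
- rest: fixed white ceramic rest: plate 130 (x) by 75 (y) by 6 mm with two cross ridges, 10 mm thick, 65 mm long along y, tops 24 mm above the counter, 45 mm behind (-x) and 32 mm ahead (+x) of its origin (centre of its underside); between the ridges fingers can reach down to 6 mm above the counter
- tweezers: sprung steel tweezers, loose, 60 g, on edge across the rest's ridges: blades 14 mm high, joined in a steel block 86 mm behind (-x), brass tips 48 mm ahead (+x), green grip pads 24 mm long, 14 mm high outside both blades at x = 0. Origin: mid-plane, below the pads' middle, at the lower edge; x to the tips, y across the blades (closing direction), z up. Free: 34 mm tip gap, 40 mm over the pads
- tweezer_tips (a point): point on the tweezers' mid-plane between the two tips, at their lower edge; 48 mm ahead (+x) of the tweezers' origin, same height
- tip_left (a point): inner lower corner of the tip at the tweezers' +y side; tip gap = distance to tip_right. At a 16 mm tip gap the pads' outer faces are parallel and 26.7 mm apart; the gap changes by about 1.6 mm for each mm over the pads
- tip_right (a point): inner lower corner of the tip at the tweezers' -y side. The spring pushes each finger with about 1.5 N as it starts to give, 5 N at a 16 mm gap and 7 N at about 3 mm, where the blades stop: a hard grip shuts them, so set the finger opening, not only the force
- bowl_a: white tasting bowl, 84 mm across, 45 mm high, a bystander; origin centre of its underside
- bowl_b: second white tasting bowl, same size, a bystander
- bowl_c: third white tasting bowl, same size, stands nearer the robot, a bystander
- mug: white mug, 72 mm across, 80 mm high, a bystander
- tin: green tea tin, 70 mm across, 100 mm high, a bystander
Things that resemble listed ones, but are neither listed nor needed, are in the scene too. Several things have the shape of the gauge; the one meant has the colours described above. What is shaped like the tweezers but pink is not meant.

How it is judged:
On the way, in this order (a step that is already met when the one before it is completed fails the run):
1. the yellow gauge is plugged fully home in the stand's socket, the tweezers still on their rest (z of gauge in the frame of stand_hole0 below -0.0155 m and horizontal distance between gauge and stand_hole0 below 0.004 m and angle between gauge's own z axis and vertical below 0.06 rad and angle between the x axis of gauge and the x axis of stand, either way round below 0.15 rad and distance of tweezers from where it was at the start of the episode below 0.03 m), for 0.2 s.
2. the tweezers are held over the plugged gauge with their tips at the marked gap (z of gauge in the frame of stand_hole0 below -0.0155 m and horizontal distance between gauge and stand_hole0 below 0.004 m and angle between gauge's own z axis and vertical below 0.06 rad and angle between the x axis of gauge and the x axis of stand, either way round below 0.15 rad and distance between tip_left and tip_right between 0.013 and 0.019 m and horizontal distance between tweezer_tips and gauge_top below 0.012 m and z of tweezer_tips in the frame of gauge_top between 0.001 and 0.035 m and angle between the x axis of tweezers and the x axis of gauge, either way round below 0.25 rad and angle between tweezers's own z axis and vertical below 0.3 rad and contact force between the fingers and tweezers above 1 N and contact force between tweezers and gauge below 0.2 N and contact force between tweezers and stand below 0.2 N and contact force between tweezers and rest below 0.2 N and linear speed of tweezers below 0.03 m/s), for 0.5 s.
At the end, for the whole second after the job is handed in: Gauge home (2.5 mm of full depth, 4 mm sideways, 0.06 rad tilt, 0.15 rad square); tweezers still, held by the fingers alone, tip gap 13-19 mm, between-tips point within 12 mm of the gauge's middle and 1-35 mm above it, along its lines (0.25 rad), tilt under 0.3 rad (all of step 2 and contact force between the fingers and gauge below 0.2 N); the arm keeps its last pose, push and grip.
It fails at once if the tweezers' tips were squeezed shut (gap under 6 mm) (distance between tip_left and tip_right below 0.006 m).
It fails at once if the red gauge, a bowl, the mug or the tin was moved by more than 30 mm (distance of any of coarse_gauge, bowl_a, bowl_b, bowl_c, mug, tin from where it was at the start of the episode above 0.03 m).
It also fails if it takes over 61 s, if anything falls off the work surface, if the arm or the gripper's body presses on something with over 40 N, if the wrist force passes 120 N, or if a joint passes its speed limit or range.

## Working session

There is one attempt and no reset: what is moved stays moved. The work goes in short steps, each a Python script; the robot and the scene stay as the last script left them, time stands still between calls to the robot, and variables do not carry over. Pictures are saved under pics/ and viewed, about 8 in all and at most 12, crops included, and the job is handed in when it is done.

```bash
ls; mkdir -p pics; python3 - <<'E'
from bench import arm
import cv2, numpy as np
print(arm.grip_point_offset, arm.current_eef_rot(), arm.current_width(), arm.current_time())
ims=[]
for n in("top","side"):
    p=arm.get_image(n); ims.append(p["frame"]); cv2.imwrite(f"pics/{n}0.png",p["frame"])
    print(n,p["origin"],np.round(p["attitude"],3).tolist(),np.round(p["intrinsics"],1).tolist())
    for q in("stand","gauge","coarse_gauge","tweezers","rest","bowl_a","mug","tin"):
        print(q,[(np.round(d["position"],3).tolist(),round(d["conf"],2)) for d in arm.mark_of(q,p)])
    for q in("stand_hole0","gauge_top","tweezer_tips"):
        print(q,[(np.round(d["position"],3).tolist(),round(d["conf"],2)) for d in arm.mark_of(q,p)])
E
```

```text
pics
0.0187 [-0.70093417  0.70181282 -0.09003713  0.08968481] 1.000736718862824 0.0
top [ 0.49064041 -0.00451373  1.19075681] [-0.015, 0.716, -0.697, 0.022] [[412.6, 0.0, 321.3], [0.0, 412.6, 198.8], [0.0, 0.0, 1.0]]
stand [([0.563, 0.051, 0.0], 0.7), ([0.778, -0.14, 0.002], 0.39)]
gauge [([0.557, -0.291, 0.001], 0.84), ([0.63, -0.353, -0.006], 0.66), ([0.629, -0.23, -0.004], 0.61), ([0.555, 0.321, 0.025], 0.57)]
coarse_gauge [([0.461, -0.219, 0.005], 0.76), ([0.728, 0.283, 0.003], 0.63)]
tweezers [([0.51, 0.307, 0.026], 0.64), ([0.424, 0.085, -0.0], 0.23)]
rest [([0.51, 0.302, 0.003], 0.56)]
bowl_a [([0.425, 0.086, -0.002], 0.81), ([0.726, 0.281, 0.002], 0.74), ([0.776, 0.131, 0.002], 0.69)]
mug [([0.8, 0.013, 0.006], 0.56)]
tin [([0.777, -0.139, -0.0], 0.55), ([0.804, 0.014, 0.005], 0.41)]
stand_hole0 [([0.564, 0.045, 0.028], 0.65), ([0.562, 0.048, -0.001], 0.2)]
gauge_top [([0.555, -0.296, 0.046], 0.73), ([0.629, -0.353, 0.042], 0.72), ([0.629, -0.228, 0.044], 0.62)]
tweezer_tips [([0.378, 0.32, 0.003], 0.76), ([0.555, 0.308, 0.024], 0.69)]
side [ 0.17610481 -0.98199503  0.8841002
[... 185 characters left out ...]
-0.001], 0.83), ([0.624, -0.354, 0.005], 0.68), ([0.626, -0.231, 0.006], 0.63)]
coarse_gauge [([0.469, -0.223, -0.003], 0.95)]
tweezers [([0.327, 0.329, 0.003], 0.87), ([0.77, -0.136, -0.001], 0.26)]
rest [([0.509, 0.306, -0.003], 0.76)]
bowl_a [([0.776, 0.13, -0.001], 0.93), ([0.724, 0.278, -0.004], 0.87), ([0.422, 0.084, -0.001], 0.81)]
mug [([0.8, 0.014, -0.001], 0.58)]
tin [([0.772, -0.134, -0.001], 0.93)]
stand_hole0 [([0.563, 0.046, 0.031], 0.83)]
gauge_top [([0.623, -0.351, 0.047], 0.94), ([0.554, -0.29, 0.042], 0.62), ([0.63, -0.233, 0.043], 0.57), ([0.628, -0.232, 0.002], 0.55), ([0.552, 0.32, 0.023], 0.44)]
tweezer_tips [([0.379, 0.322, 0.002], 0.72), ([0.554, 0.306, 0.023], 0.67)]
```

View pics/top0.png

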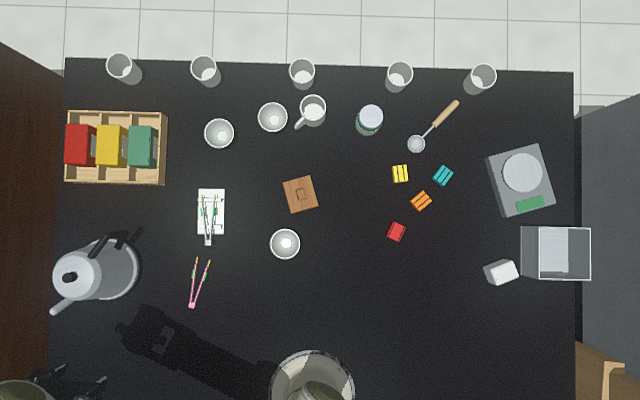

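```bash
python3 - <<'E'
import cv2,numpy as np
t=cv2.imread("pics/top0.png")
# gauge zone right side, scale 4
a=cv2.resize(t[120:250,375:475],None,fx=4,fy=4,interpolation=cv2.INTER_CUBIC)
b=cv2.resize(t[120:250,170:270],None,fx=4,fy=4,interpolation=cv2.INTER_CUBIC)
cv2.imwrite("pics/crop1.png",np.hstack([b,a]))
E
```

```text
(no output)
```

View pics/crop1.png

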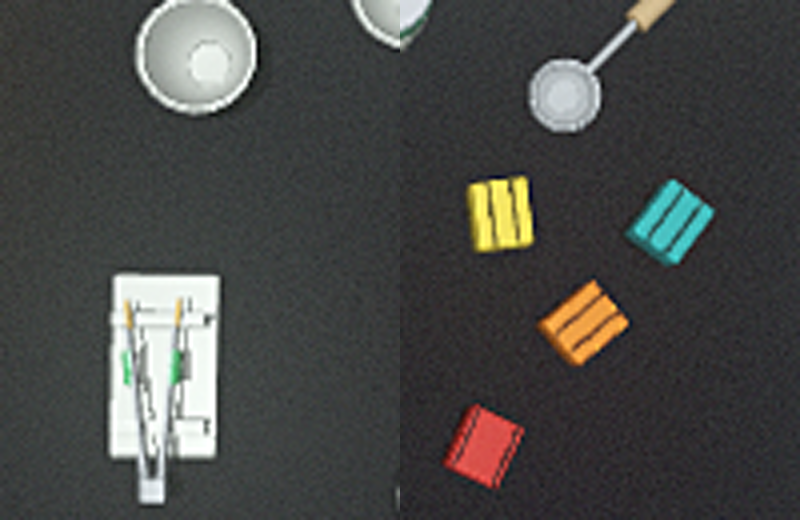

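Candidates with the gauge shape in the top image are yellow (400,173), teal (443,175), orange (421,201) and red (396,231). I choose the yellow one at about (0.629, -0.230). The green-padded tweezers are on the rest at (210,215), and the pink look-alike is at (200,283). Next, I'll take close looks with the wrist camera.

```bash
cat > h.py <<'E'
from bench import arm
import cv2, numpy as np
from scipy.spatial.transform import Rotation as Ro
def ori(psi):
    "tool down, jaws opening along world yaw psi"
    c,s=np.cos(psi),np.sin(psi)
    q=Ro.from_matrix(np.array([[s,0,c],[-c,0,s],[0,-1,0]])).as_quat()
    return [q[3],q[0],q[1],q[2]]
def best_ori(pos,psi):
    "pick the half turn with the smaller last joint"
    c=[]
    for p in(psi,psi+np.pi):
        j=arm.ik(pos,ori(p))
        if j is not None: c.append((abs(np.asarray(j)-arm.current_joint_pos()).max(),p))
    return min(c)[1]
def ray(p,uv,z):
    "pixels -> world points on plane z"
    uv=np.atleast_2d(uv).astype(float)
    d=np.c_[uv,np.ones(len(uv))]@np.linalg.inv(p["intrinsics"]).T
    a=np.asarray(p["attitude"],float)
    R=a if a.shape==(3,3) else Ro.from_quat(a[[1,2,3,0]]).as_matrix()
    d=d@R.T; o=np.asarray(p["origin"])
    return o+d*((z-o[2])/d[:,2:])
def proj(p,X):
    X=np.atleast_2d(X); a=np.asarray(p["attitude"],float)
    R=a if a.shape==(3,3) else Ro.from_quat(a[[1,2,3,0]]).as_matrix()
    c=(X-np.asarray(p["origin"]))@R; c=c@np.asarray(p["intrinsics"]).T
    return c[:,:2]/c[:,2:]
def rect(p,mask,z):
    "min-area rectangle of the biggest blob, in world xy at height z: centre, long side, short side, yaw of long side"
    cs=cv2.findContours(mask.astype(np.uint8),cv2.RETR_EXTERNAL,cv2.CHAIN_APPROX_NONE)[0]
    c=max(cs,key=cv2.contourArea)[:,0]
    w=ray(p,c,z)[:,:2]
    (cx,cy),_,_=r=cv2.minAreaRect((w*1e4).astype(np.float32))
    b=cv2.boxPoints(r)/1e4; e=[b[1]-b[0],b[2]-b[1]]
    L=max(e,key=np.linalg.norm); S=min(e,key=np.linalg.norm)
    return np.array([cx,cy])/1e4,np.linalg.norm(L),np.linalg.norm(S),(np.arctan2(L[1],L[0])+np.pi/2)%np.pi-np.pi/2
E
python3 - <<'E'
from h import *
np.set_printoptions(precision=4,suppress=True)
out=[]
for n,(x,y,z) in dict(tw=(.50,.305,.26),st=(.563,.047,.22),ga=(.629,-.23,.22)).items():
    pos=[x,y,z]
    psi=best_ori(pos,np.pi/2); arm.move_to(pos,ori(psi)); 
    p=arm.get_image("wrist"); cv2.imwrite(f"pics/w_{n}.png",p["frame"]); np.save(f"pics/w_{n}.npy",p,allow_pickle=True)
    print(n,psi,arm.current_time(),arm.current_position(),p["origin"],proj(p,[x,y,0.03]))
    out.append(cv2.resize(p["frame"],None,fx=.6,fy=.6,interpolation=cv2.INTER_AREA))
    for q in dict(tw=("tweezers","tweezer_tips","tip_left","tip_right","rest"),st=("stand","stand_hole0"),ga=("gauge","gauge_top"))[n]:
        print(q,[(np.round(d["position"],3).tolist(),round(d["conf"],2)) for d in arm.mark_of(q,p)])
    if n=="ga":
        hsv=cv2.cvtColor(p["frame"],cv2.COLOR_BGR2HSV)
        m=cv2.inRange(hsv,(22,100,60),(36,255,255)); m=cv2.morphologyEx(m,cv2.MORPH_CLOSE,np.ones((15,15)))
        print(rect(p,m,.044))
out.append(np.zeros_like(out[0]))
cv2.imwrite("pics/w_all.png",np.vstack([np.hstack(out[:2]),np.hstack(out[2:])]))
print(arm.current_time())
E
```

```text
tw 1.5707963267948966 2.8 [0.4993 0.3058 0.26  ] [0.4183 0.3064 0.402 ] [[317.0385 168.4695]]
tweezers [([0.508, 0.3, 0.019], 0.93), ([0.327, 0.327, -0.008], 0.64)]
tweezer_tips [([0.376, 0.317, 0.001], 0.81), ([0.556, 0.31, 0.024], 0.76)]
tip_left [([0.379, 0.337, -0.003], 0.83), ([0.554, 0.325, 0.026], 0.77)]
tip_right [([0.558, 0.286, 0.025], 0.89), ([0.369, 0.3, 0.002], 0.62)]
rest [([0.507, 0.299, -0.002], 0.89)]
st 1.5707963267948966 4.1417 [0.563  0.0483 0.2203] [0.4819 0.0487 0.3623] [[316.6073 175.3444]]
stand [([0.561, 0.048, 0.003], 0.69)]
stand_hole0 [([0.566, 0.046, 0.032], 0.62)]
ga 1.5707963267948966 5.3917 [ 0.6293 -0.2282  0.2204] [ 0.5482 -0.2278  0.3622] [[316.1791 175.1761]]
gauge [([0.555, -0.294, -0.004], 0.9), ([0.624, -0.238, 0.0], 0.82), ([0.624, -0.355, -0.004], 0.62)]
gauge_top [([0.626, -0.232, 0.046], 0.73), ([0.623, -0.356, 0.043], 0.65), ([0.553, -0.294, 0.049], 0.55)]
(array([ 0.6263, -0.2321]), np.float32(0.051886152), np.float32(0.04104633), np.float32(0.15086102))
5.4917
```

View pics/w_all.png

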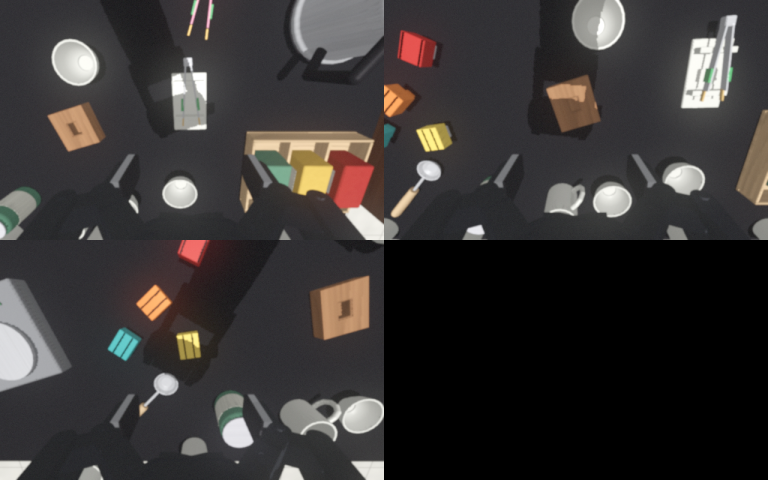

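```bash
cat > fit.py <<'E'
from h import *
from scipy.optimize import minimize
def boxpts(x,y,yaw,dx,dy,z0,z1):
    c,s=np.cos(yaw),np.sin(yaw)
    return np.array([[x+a*c-b*s,y+a*s+b*c,z] for a in(-dx/2,dx/2) for b in(-dy/2,dy/2) for z in(z0,z1)])
def iou(p,m,pts):
    h=cv2.convexHull(proj(p,pts).astype(np.float32)); k=np.zeros(m.shape,np.uint8)
    cv2.fillConvexPoly(k,np.round(h*16).astype(np.int32),1,shift=4)
    return (k&m).sum()/max((k|m).sum(),1)
def fit(views,x0,dims):
    f=lambda v:-sum(iou(p,m,boxpts(x0[0]+v[0]/100,x0[1]+v[1]/100,x0[2]+v[2]/5,*dims)) for p,m in views)/len(views)
    r=minimize(f,[0,0,0],method="Nelder-Mead",options=dict(initial_simplex=[[0,0,0],[.5,0,0],[0,.5,0],[0,0,.5]]))
    return x0+r.x/[100,100,5],-r.fun
E
python3 - <<'E'
from fit import *
np.set_printoptions(precision=4,suppress=True)
P={n:np.load(f"pics/w_{n}.npy",allow_pickle=True).item() for n in("tw","st","ga")}
def mask(q,p,near):
    for d in arm.outline_of(q,p):
        m=d["region"].astype(np.uint8); v,u=np.nonzero(m)
        if np.linalg.norm(ray(p,[u.mean(),v.mean()],.03)[0,:2]-near)<.03: return m
st=[(P[n],mask("stand",P[n],[.564,.047])) for n in P]; st=[a for a in st if a[1] is not None]
print(len(st))
for y in(.25,.25-np.pi/2):
    print("stand",fit(st,np.array([.564,.047,y]),(.09,.08,0,.03)),[fit([a],np.array([.564,.047,y]),(.09,.08,0,.03)) for a in st])
g=[(P[n],mask("gauge",P[n],[.628,-.231])) for n in("st","ga")]; g=[a for a in g if a[1] is not None]
print("gauge",[fit(v,np.array([.629,-.231,.15]),(.046,.038,.018,.044)) for v in [g]+[[a] for a in g]])
big=lambda p,c,r:cv2.resize(p["frame"][c[1]-r:c[1]+r,c[0]-r:c[0]+r],(380,380),interpolation=cv2.INTER_CUBIC)
c=[proj(P[n],X)[0].astype(int) for n,X in(("ga",[.564,.047,.03]),("tw",[.564,.047,.03]))]
cv2.imwrite("pics/hole.png",np.hstack([big(P["ga"],c[0],55),big(P["tw"],c[1],55)]))
E
```

```text
2
stand (array([0.5639, 0.0477, 0.3105]), np.float64(0.9674758585110063)) [(array([0.5637, 0.0481, 0.3135]), np.float64(0.9506300351167114)), (array([0.5638, 0.0477, 0.3067]), np.float64(0.9850746268656716))]
stand (array([ 0.5636,  0.0464, -1.3752]), np.float64(0.832726495213747)) [(array([ 0.5631,  0.0477, -1.3463]), np.float64(0.850480109739369)), (array([ 0.5627,  0.0439, -1.2283]), np.float64(0.8160683219990511))]
gauge [(array([ 0.6285, -0.231 ,  0.1754]), np.float64(0.9255902797060402)), (array([ 0.628 , -0.2302,  0.1759]), np.float64(0.9280575539568345)), (array([ 0.6288, -0.231 ,  0.165 ]), np.float64(0.9429797670141018))]
```

View pics/hole.png

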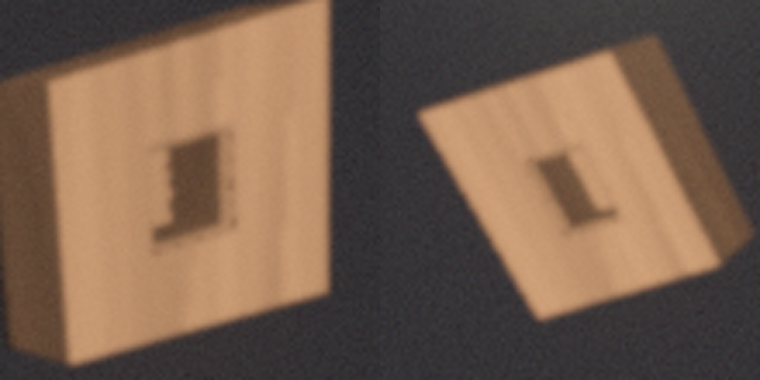

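```bash
python3 - <<'E'
from fit import *
np.set_printoptions(precision=4,suppress=True)
g=np.array([.6287,-.231,.168]); s=np.array([.564,.0477,.31])
arm.move_to([g[0],g[1],.10],ori(g[2]+np.pi/2))
print("touch",arm.move_linear([g[0],g[1],.021],v=.12,contact_N=15), arm.current_position())
arm.grip(.30,40); w=arm.current_width(); print("width mm",w*85)
arm.move_linear([g[0],g[1],.14],v=.2)
arm.move_to([s[0],s[1],.14],ori(s[2]+np.pi/2)); arm.pause(.2)
p=arm.get_image("wrist"); cv2.imwrite("pics/carry.png",p["frame"]); np.save("pics/carry.npy",p,allow_pickle=True)
print(arm.current_width()*85,arm.current_position(),arm.current_force(),arm.current_time())
z=.14-.021
for d in arm.outline_of("gauge",p)[:4]:
    m=d["region"].astype(np.uint8); v,u=np.nonzero(m); print(d["conf"],u.mean(),v.mean(),m.sum(), ray(p,[u.mean(),v.mean()],z+.04))
    if np.linalg.norm(ray(p,[u.mean(),v.mean()],z+.04)[0,:2]-s[:2])<.04: print(fit([(p,m)],s.copy(),(.046,.038,z+.018,z+.044)))
for q in("gauge","gauge_top"): print(q,[(np.round(d["position"],4),round(d["conf"],2)) for d in arm.mark_of(q,p)])
E
```

```text
touch False [ 0.6293 -0.2313  0.0222]
width mm 36.635611175454876
37.45309688329548 [0.5643 0.0469 0.1398] [ 0.3781 -0.1261 -0.576 ] 9.6917
0.87 318.5637591846409 269.27980564114716 8438 [[0.5585 0.0457 0.159 ]]
(array([0.5638, 0.0473, 0.3173]), np.float64(0.932684867912015))
gauge [(array([0.5616, 0.0426, 0.1159]), 0.78), (array([0.5568, 0.3238, 0.0231]), 0.53), (array([0.5602, 0.0477, 0.1632]), 0.42), (array([0.4237, 0.0867, 0.0024]), 0.38)]
gauge_top [(array([0.5612, 0.0469, 0.1632]), 0.66), (array([0.5575, 0.2906, 0.0243]), 0.2)]
```

View pics/carry.png

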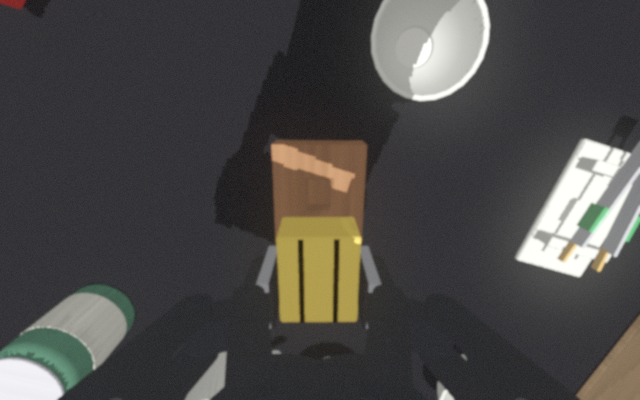

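The yellow block is held square in the jaws, centre around (318,270). The stand is right below it at (320,190), and the fit puts the block within 1 mm of the hole. I'll lower it with a contact stop.

```bash
python3 - <<'E'
from fit import *
np.set_printoptions(precision=4,suppress=True)
s=np.array([.564,.0477,.31])
arm.move_linear([s[0],s[1],.07],v=.15)
c=arm.move_linear([s[0],s[1],.0335],v=.04,contact_N=15); print(c,arm.current_position(),arm.current_force(),arm.current_width()*85,arm.current_time())
p=arm.get_image("wrist"); cv2.imwrite("pics/ins.png",p["frame"][100:400,150:500])
E
```

```text
False [0.5641 0.0477 0.0336] [0.575  0.2594 0.8473] 36.726656071417295 11.5167
```

```bash
python3 - <<'E'
from fit import *
np.set_printoptions(precision=4,suppress=True)
s=np.array([.564,.0477,.31])
c=arm.move_linear([s[0],s[1],.028],v=.02,contact_N=12); print(c,arm.current_position(),arm.current_force(),arm.current_width()*85,arm.current_time())
arm.grip(.9); print(arm.current_position())
arm.move_linear([s[0],s[1],.16],v=.2)
p=arm.get_image("wrist"); cv2.imwrite("pics/ins2.png",p["frame"])
for d in arm.outline_of("gauge",p)[:4]:
    m=d["region"].astype(np.uint8); v,u=np.nonzero(m); X=ray(p,[u.mean(),v.mean()],.05)[0]; print(d["conf"],X,m.sum())
    if np.linalg.norm(X[:2]-s[:2])<.04:
        for dz in(0,.004,.008): print(dz,fit([(p,m)],s.copy(),(.046,.038,.03+dz,.056+dz)))
for q in("gauge","gauge_top"): print(q,[(np.round(d["position"],4),round(d["conf"],2)) for d in arm.mark_of(q,p)])
print(arm.current_time())
E
```

```text
True [0.5643 0.0476 0.0333] [-0.8334 -0.5024  4.0048] 37.04717669020367 11.775
[0.5637 0.0478 0.0327]
0.71 [0.5617 0.0476 0.05  ] 2440
0 (array([0.5641, 0.0479, 0.3253]), np.float64(0.9373317954632834))
0.004 (array([0.5625, 0.0472, 0.3306]), np.float64(0.9093621782916822))
0.008 (array([0.5625, 0.0477, 0.3337]), np.float64(0.8821402747650036))
gauge [(array([0.559 , 0.0452, 0.0123]), 0.61)]
gauge_top [(array([0.5607, 0.0448, 0.0565]), 0.58)]
13.225
```

View pics/ins2.png

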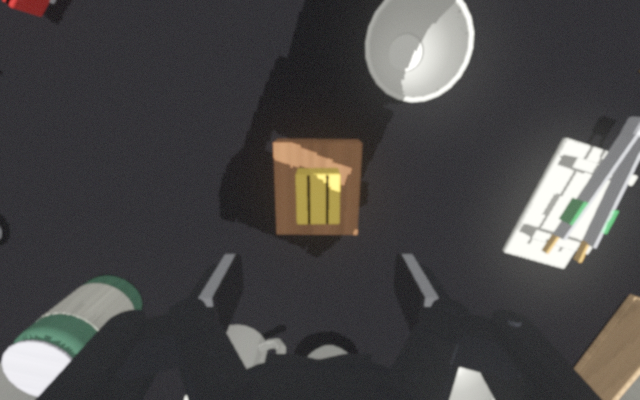

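The gauge is home in the stand: contact came at the expected height and the silhouette fits best at full depth. Next I look closely at the tweezers from the saved view and a nearer one.

```bash
python3 - <<'E'
from fit import *
np.set_printoptions(precision=4,suppress=True)
arm.grip(1.0)
arm.move_to([.508,.303,.17],ori(np.pi/2)); arm.pause(.2)
p=arm.get_image("wrist"); np.save("pics/tw2.npy",p,allow_pickle=True)
for q in("tweezers","tweezer_tips","tip_left","tip_right"): print(q,[(np.round(d["position"],4),round(d["conf"],2)) for d in arm.mark_of(q,p)])
print(arm.current_time())
hsv=cv2.cvtColor(p["frame"],cv2.COLOR_BGR2HSV); im=p["frame"].copy()
for n,lo,hi,z in(("green",(45,80,40),(85,255,255),.038),("brass",(8,90,60),(28,255,255),.038)):
    k,l,st,c=cv2.connectedComponentsWithStats(cv2.inRange(hsv,lo,hi))
    for i in range(1,k):
        if st[i,4]>25:
            X=ray(p,c[i],z)[0]
            if abs(X[0]-.52)<.06 and abs(X[1]-.303)<.05:
                print(n,st[i],c[i],X); cv2.circle(im,tuple(c[i].astype(int)),2,(0,0,255),-1)
u,v=proj(p,[.5,.303,.03])[0].astype(int); print(u,v)
v0,u0=max(v-110,0),u-110
cv2.imwrite("pics/tw2.png",cv2.resize(im[v0:v0+240,u0:u0+220],None,fx=2.5,fy=2.5,interpolation=cv2.INTER_CUBIC)); print(u0,v0)
E
```

```text
tweezers [(array([0.5111, 0.3026, 0.0227]), 0.56)]
tweezer_tips [(array([ 0.5036,  0.3011, -0.0028]), 0.27)]
tip_left [(array([0.5556, 0.3257, 0.0249]), 0.73), (array([ 0.3773,  0.3379, -0.0002]), 0.73), (array([ 0.722 ,  0.2789, -0.0007]), 0.38)]
tip_right [(array([0.5548, 0.2905, 0.0243]), 0.93), (array([0.3704, 0.3003, 0.0019]), 0.72)]
14.9583
green [335 174   5  24  73] [336.8219 186.274 ] [0.5049 0.3204 0.038 ]
green [302 176   4  24  73] [303.1096 188.6712] [0.5072 0.2883 0.038 ]
318 179
208 69
```

View pics/tw2.png

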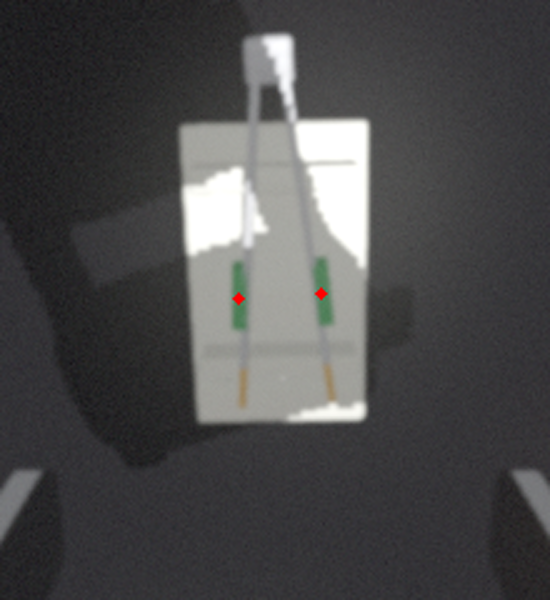

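```bash
python3 - <<'E'
from fit import *
np.set_printoptions(precision=4,suppress=True)
p=np.load("pics/tw2.npy",allow_pickle=True).item()
px=lambda a,b:(208+a/2.5,69+b/2.5)
t=ray(p,px(287.5,403),.038)[0]; b=ray(p,px(269.5,37),.038)[0]
print(t,b,np.linalg.norm(t-b),"yaw",np.arctan2(*(t-b)[1::-1]), "origin from tips", t-.048*(t-b)/np.linalg.norm(t-b))
for e in((242,407),(333,402)): print(ray(p,px(*e),.038)[0])
j0=arm.current_joint_pos(); print(j0)
for pos,y in(([.506,.304,.015],.06),([.506,.304,.13],.06),([.5184,.0331,.06],.31),([.5184,.0331,.13],.31)):
    for h in(1,-1): print(pos,h,arm.ik(pos,ori(y+h*np.pi/2)))
E
```

```text
[0.5503 0.3074 0.038 ] [0.4141 0.3008 0.038 ] 0.13638921464281575 yaw 0.04894467951673348 origin from tips [0.5024 0.3051 0.038 ]
[0.552  0.2893 0.038 ]
[0.5499 0.3256 0.038 ]
[ 0.3395  0.5086  1.3749  0.      1.2582 -1.231 ]
[0.506, 0.304, 0.015] 1 [ 0.3427  0.6977  1.5086 -0.      0.9353 -1.2881]
[0.506, 0.304, 0.015] -1 [ 0.3427  0.6977  1.5086 -0.      0.9353  1.8535]
[0.506, 0.304, 0.13] 1 [ 0.3427  0.5462  1.4256 -0.      1.1698 -1.2881]
[0.506, 0.304, 0.13] -1 [ 0.3427  0.5462  1.4256 -0.      1.1698  1.8535]
[0.5184, 0.0331, 0.06] 1 [-0.162   0.5045  1.7116 -0.      0.9255 -2.0428]
[0.5184, 0.0331, 0.06] -1 [-0.162   0.5045  1.7116 -0.      0.9255  1.0988]
[0.5184, 0.0331, 0.13] 1 [-0.162   0.4042  1.6508 -0.      1.0867 -2.0428]
[0.5184, 0.0331, 0.13] -1 [-0.162   0.4042  1.6508 -0.      1.0867  1.0988]
```

```bash
python3 - <<'E'
from fit import *
np.set_printoptions(precision=4,suppress=True)
o=ori(.06-np.pi/2)
arm.move_to([.5045,.3045,.13],o)
print(arm.move_linear([.5045,.3045,.015],v=.12,contact_N=10),arm.current_position())
for w in(.42,.36,.33):
    arm.grip(w,20); print(w,arm.current_width(),arm.current_width()*85)
arm.move_linear([.5045,.3045,.10],v=.12); arm.pause(.2)
p=arm.get_image("wrist"); np.save("pics/tw3.npy",p,allow_pickle=True); cv2.imwrite("pics/tw3.png",p["frame"])
print(arm.current_width()*85,arm.current_position(),arm.current_force(),arm.current_time())
for q in("tweezers","tweezer_tips","tip_left","tip_right"): print(q,[(np.round(d["position"],4),round(d["conf"],2)) for d in arm.mark_of(q,p)])
E
```

```text
False [0.505  0.3047 0.0158]
0.42 0.42247633108813754 35.910488142491694
0.36 0.3659062164321094 31.1020283967293
0.33 0.3301977644708479 28.06680998002207
27.95261824305211 [0.5043 0.3044 0.0994] [-0.0916 -0.7855  0.4986] 20.7667
tweezers [(array([0.5139, 0.3019, 0.1021]), 0.65)]
tweezer_tips [(array([0.5477, 0.298 , 0.139 ]), 0.33)]
tip_left [(array([0.5478, 0.3143, 0.1394]), 0.58)]
tip_right [(array([0.3724, 0.2993, 0.0013]), 0.73), (array([0.5475, 0.2964, 0.1435]), 0.58)]
```

View pics/tw3.png

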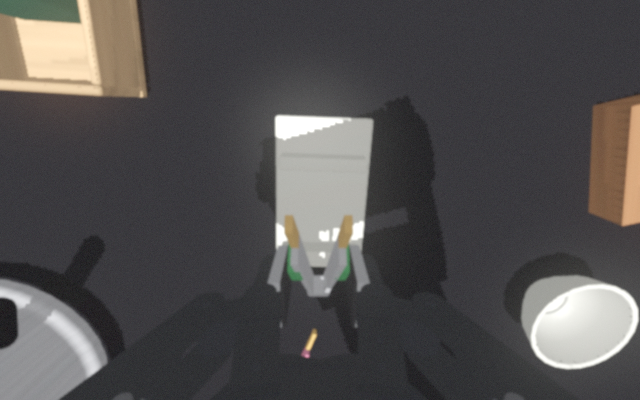

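The tweezers were grasped but have pitched. The tips (290,220) and (347,220) sit near the camera and the block (318,285) droops below the fingers. At 28 mm the pad faces aren't parallel yet, so the contact is on an edge only. I'll set them back on the ridges and regrip lower, slightly further back, at the parallel opening.

```bash
python3 - <<'E'
from fit import *
np.set_printoptions(precision=4,suppress=True)
print(arm.move_linear([.5045,.3045,.0155],v=.06,contact_N=12),arm.current_position(),arm.current_force())
arm.grip(.6,20); arm.pause(.3)
arm.move_linear([.5015,.3045,.011],v=.05,contact_N=10); print(arm.current_position())
p=arm.get_image("wrist"); np.save("pics/tw4.npy",p,allow_pickle=True)
for w in(.42,.36,.312):
    arm.grip(w,20); print(w,arm.current_width(),arm.current_width()*85)
q=arm.get_image("wrist")
arm.move_linear([.5015,.3045,.05],v=.06); arm.pause(.3)
r=arm.get_image("wrist"); np.save("pics/tw5.npy",r,allow_pickle=True)
f=lambda p:p["frame"][130:350,200:440]
cv2.imwrite("pics/tw4.png",np.hstack([f(p),f(q),f(r)]))
print(arm.current_width()*85,arm.current_position(),arm.current_force(),arm.current_time())
for n in("tip_left","tip_right"): print(n,[(np.round(d["position"],4),round(d["conf"],2)) for d in arm.mark_of(n,r)])
E
```

```text
False [0.5046 0.3045 0.0158] [-1.3455 -0.5679  3.4467]
[0.5011 0.3044 0.0106]
0.42 0.421046029175515 35.78891247991877
0.36 0.360062853707661 30.605342565151187
0.312 0.31227817999789764 26.5436452998213
26.46124139797971 [0.5014 0.3045 0.0498] [ 0.2914  0.2406 -1.0571] 25.4333
tip_left [(array([0.5523, 0.3181, 0.0614]), 0.57)]
tip_right [(array([0.5564, 0.2991, 0.0617]), 0.6)]
```

View pics/tw4.png

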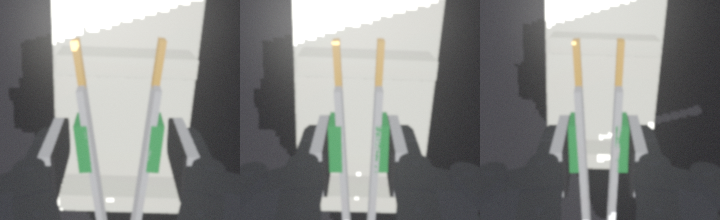

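Now level and held. The third panel matches the on-rest view, and the network puts the tips at z ≈ 0.0615 against the expected 0.063. Carry them slowly over the gauge.

```bash
python3 - <<'E'
from fit import *
np.set_printoptions(precision=4,suppress=True)
arm.move_linear([.5015,.3045,.10],v=.1)
yaw=.315; P=np.array([.564,.0478])-.0515*np.array([np.cos(yaw),np.sin(yaw)]); print(P)
arm.move_linear([*P,.10],v=.12,orientation=ori(yaw-np.pi/2))
arm.move_linear([*P,.070],v=.06); arm.pause(.2)
p=arm.get_image("wrist"); np.save("pics/fin1.npy",p,allow_pickle=True)
print(arm.current_width()*85,arm.current_position(),arm.current_time())
for n in("tip_left","tip_right","gauge_top"): print(n,[(np.round(d["position"],4),round(d["conf"],2)) for d in arm.mark_of(n,p)])
T=proj(p,[.564,.0478,.08])[0].astype(int); print(T)
u0,v0=max(T[0]-100,0),max(T[1]-75,0); print(u0,v0)
cv2.imwrite("pics/fin1.png",cv2.resize(p["frame"][v0:v0+150,u0:u0+200],None,fx=4,fy=4,interpolation=cv2.INTER_CUBIC))
E
```

```text
[0.515  0.0318]
26.71450385737665 [0.5152 0.0318 0.0702] 29.5083
tip_left [(array([0.5625, 0.0575, 0.0829]), 0.6)]
tip_right [(array([0.5699, 0.0377, 0.0848]), 0.88)]
gauge_top [(array([0.5596, 0.0458, 0.0586]), 0.55)]
[319 170]
219 95
```

View pics/fin1.png

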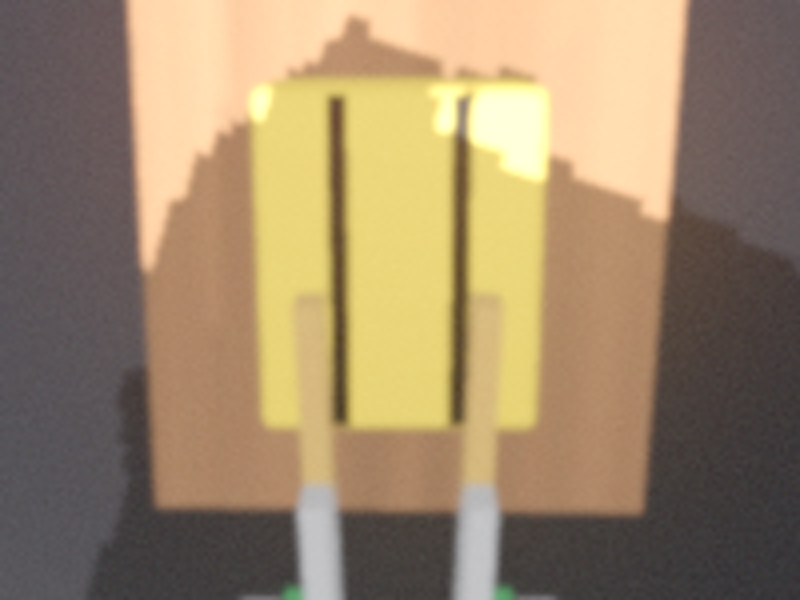

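The tips straddle the two lines, with inner edges at crop (325,298) and (470,298) and lines at 340 and 461. Scaled for depth, the gap comes to about 15.7 mm. I'll lower them to about 11 mm above, check and hand in.

```bash
python3 - <<'E'
from fit import *
np.set_printoptions(precision=4,suppress=True)
arm.move_linear([.515,.0318,.054],v=.03); arm.pause(.8)
p=arm.get_image("wrist")
print(arm.current_width()*85,arm.current_position(),arm.current_force(),arm.current_joint_velocities().max() if hasattr(arm.current_joint_velocities(),'max') else '',arm.current_time())
for n in("tip_left","tip_right","tweezer_tips","gauge_top"): print(n,[(np.round(d["position"],4),round(d["conf"],2)) for d in arm.mark_of(n,p)])
T=proj(p,[.564,.0478,.07])[0].astype(int)
u0,v0=max(T[0]-100,0),max(T[1]-75,0); print(u0,v0)
cv2.imwrite("pics/fin2.png",cv2.resize(p["frame"][v0:v0+180,u0:u0+200],None,fx=3,fy=3,interpolation=cv2.INTER_CUBIC)); np.save("pics/fin2.npy",p,allow_pickle=True)
E
```

```text
26.553601282932114 [0.515  0.0318 0.054 ] [-0.2329  0.1258 -1.2173] 0.0010071128881943684 31.1917
tip_left [(array([0.5628, 0.0566, 0.0642]), 0.78)]
tip_right [(array([0.5691, 0.0424, 0.0643]), 0.68), (array([ 0.4214,  0.083 , -0.0013]), 0.6)]
tweezer_tips []
gauge_top [(array([0.5629, 0.0461, 0.0583]), 0.56)]
219 98
```

View pics/fin2.png

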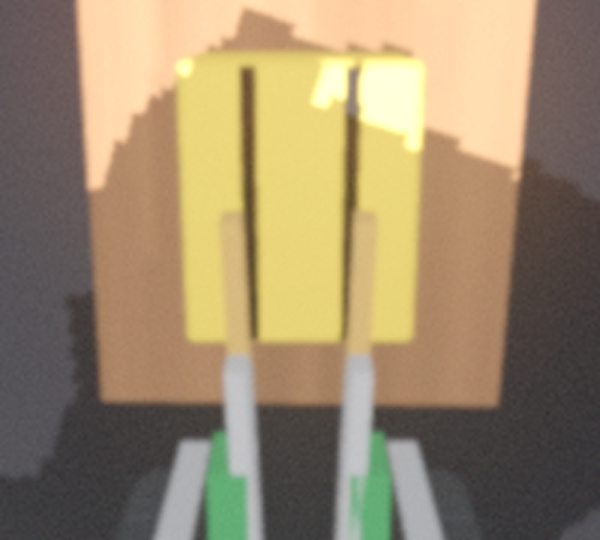

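```bash
python3 -c "
from bench import arm
print(arm.finish_job())"
```

```text
the job is handed in; nothing more can be done
None
```

I plugged the yellow gauge into the stand and handed the job in with the tweezers held level over it. The tips are about 16 mm apart, one over each line. No verdict was reported, so the results below are my own checks.

- **Gauge:** It went into the socket with a contact stop. The stop came about 1 mm below the height I expected for fully home. The camera outline fitted best at full depth and under 1 mm from the socket centre.
- **First tweezers grip failed:** At a 28 mm opening the block end drooped when I lifted. I set them back on the rest and gripped again at about 26.5 mm, slightly further back and lower. They then stayed level.
- **Final pose:** The opening over the pads reads 26.55 mm. From image scale the tip gap is about 16.1 mm. The tips are about 8–11 mm above the gauge and within about 3 mm of its middle. The arm was still, and the force reading showed little more than the tweezers' weight.
- **Disagreements:** The network's tip points put the tips 8 mm above the gauge, against about 11 mm from the arm's own position. Both are inside the allowed range.
- **Not checked:** I took no final picture of the red gauge, bowls, mug and tin. No move was planned near them and no contact was seen. At the last reading 31.2 s of the 61 s had been used.

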